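# Set up a blank on the downdraft sanding table

## Task

Take the plain rectangular board out of the rack and lay it flat on the bench, let go, then pick it up again across its 60 mm width and lay it flat on the deck of the sanding table, lengthwise in the corner stop: its far end against the far stop and its long side against the short side stop. Then, once the board is released there, swing the hold-down arm by its upright handle all the way over the board, and last of all turn the suction selector until it clicks in with its pointer at the three dots. Leave the other boards in the rack and everything else where it is.

Things in the scene. Friction and masses are not known exactly. Their poses are not given: they have to be found in the camera images.
- station: downdraft sanding table, a grey metal box 250 (x) x 300 (y) x 45 mm high with a perforated aluminium deck, fixed to the bench. Origin: centre of its underside; z up, deck at z = 45 mm, x to its far side, y to the left. On the deck: the corner stop (see seat), the hold-down's post at x, y = 0, -35 mm, the selector at -55, -98 mm. A hose leaves the far side
- seat (a point): deck point under the middle of the seated board, at (0, 55, 45) mm in the station's frame, same axes. The seated board's length runs along x, its width along y. From here: far stop, steel bar 12 mm high, near face at x = +50 mm (y -33 to +43); side stop, steel bar 12 mm high, face at y = +30 mm, short (x +24 to +56)
- holddown (a joint): angle of the hold-down arm (rad) about its vertical post, counter-clockwise from above: 0 = parked, pointing to the station's +x; 1.57 = end stop, pointing to +y over the middle of the seated board (the foot hangs 2.5 mm over it). It stays where it is left. The steel arm is 18 mm wide, 20 to 30 mm above the deck
- holddown_handle (a point): on the axis of the hold-down's upright round handle (18 mm thick, black, from 30 to 68 mm above the deck), 14 mm below its top, 85 mm from the post's axis
- holddown_hinge (a point): on the axis of the hold-down's vertical post, 20 mm above the deck
- selector (a joint): angle of the suction selector (rad), growing clockwise from above. It clicks into four positions, marked on the white dial plate with 1, 2, 3 and 4 black dots: 0 = one dot, 0.7 = two dots, 1.4 = three dots, 2.1 = four dots. At value q the pointer points 1.05 - q from the station's x axis, counter-clockwise from above
- selector_grip (a point): on the vertical axis of the selector's black bar grip, 11 mm below its top and 35 mm above the deck; the bar is 42 mm long, 13 mm thick and 34 mm high, on a disc 46 mm across. Its own x axis runs along the bar to the pointer (white line and nose), z up
- three_dots (a point): middle of the three-dot mark on the dial plate, 41 mm from the selector's axis
- rack: wooden rack fixed to the bench, 210 (x) x 84 (y) x 45 mm high, with three slots 72 mm apart along its x (at -72, 0, +72 mm), each 18 mm wide and 64 mm long inside, 35 mm deep, floor 10 mm above the bench. Origin: centre of its underside
- blank: the plain rectangular plywood board, 15 x 60 x 100 mm, loose, standing on end in one of the slots, top 110 mm above the bench. Origin: centre of its lower end; its x axis is its thickness (15), y its width (60), z its length (100)
- blank_mid (a point): centre of the plain rectangular board, same axes as the board
- arched: board with a round arched top, 15 x 60 x 100 mm, standing in another slot of the rack; leave it there. Origin: centre of its lower end
- stepped: board whose upper 45 mm is only 28 mm wide (a step), 15 x 60 x 100 mm, standing in another slot of the rack; leave it there. Origin: centre of its lower end
- offcut: bystander: wood offcut 26 x 55 x 15 mm lying on the station's deck beyond the far stop. Origin: centre of its underside
- sanding_block: bystander: cork sanding block 60 x 100 x 26 mm on the bench. Origin: centre of its underside
- brush: bystander: bench brush 160 mm long, lying on the bench. Origin: its middle, underside
- tape: bystander: roll of paper tape lying flat, 100 mm across, 24 mm high. Origin: centre of its underside
- screw_tin: bystander: small steel tin, 76 mm across, 50 mm high. Origin: centre of its base
Mind the look-alikes: they are no part of the job. What is shaped like the blank but red is not meant.

How it is judged:
By the outcome, as a careful person would: the job done as asked, in the order asked, and still so for the second after the job is handed in, with the robot touching nothing.
It also fails if it takes over 66 s, if anything falls off the work surface, if the arm or the gripper's body presses on something with over 40 N, if the wrist force passes 120 N, or if a joint passes its speed limit or range.

## Robot

A 7-joint arm with a two-finger parallel gripper is mounted at the origin on the work surface. World frame = base frame: x ahead of the robot, y to its left, z up, the work surface at z = 0. Lengths are in m, angles in rad, forces in N, time in s.
With the tool pointing down it reaches from about 0.425 to 1.025 m from the base axis. Payload 9.4 kg.
Tool frame: the origin (TCP) lies midway between the tips of the shut fingers; the grasp point (between the pads) lies ctrl.tcp_to_grasp behind it (ctrl.tcp_to_grasp is the distance from the TCP to the grasp point, in m); y points along the fingers, z is the direction in which the jaws open and shut, and the axes are right-handed (so a half turn about y gives the same grasp; the last joint's range is limited). The gripper opens to 85 mm and grips with 20 to 120 N. Pads are 22 mm wide; open, the fingers measure 114 mm over their backs; the gripper's body (76 mm by 85 mm) begins 54 mm behind the grasp point. The pads swing forward as they close: fully open they stand 13 mm farther back than shut.
Start: joints at [1.058, 0.599, -0.003, 1.599, 0.002, 0.943, -0.08], TCP at [0.306, -0.657, 0.231] pointing down, gripper open.
Joint ranges: [-2.57, 2.57], [-0.35, 1.97], [-1.29, 1.29], [0.11, 2.56], [-1.05, 4.19], [0.11, 1.86], [-2.63, 2.63]. Speed limits (rad/s): [2.22, 2.22, 3.01, 3.01, 3.14, 3.14, 3.14].

## Interface

Orientations are given as a 3x3 rotation matrix whose columns are the frame's x, y, z axes.
In Python, from station import readout, viewer, job_done, ctrl gives the robot as it stands.
- The arm moves only by the tool jog_arm, never from a script. Its argument "increments" is a list of rows, each an object of numbers: "claw": the opening, from 0 (shut) to 1 (fully open); "dx", "dy", "dz": the shift along the tool's x, y, z in mm; "turn": the turn about the tool's y in rad. In form: [{"claw": .., "dx": .., "dy": .., "dz": .., "turn": ..}, ...]. A call has 1 to 12 rows; each row is the pose to reach, as a shift and turn from the pose commanded when the call began, along the tool's axes at that moment; what a row does not reach only later rows make up. A row lasts 1/12 s, in which the tool goes at most 41.7 mm and 7.16 degrees, less where a joint would pass 70% of its speed; a pose out of reach is approached as far as the arm can. A call with a gripper value outside its range is refused whole. The fingers move at their own pace and stop on an object; "grip_force" is the grip in N (left out, the last holds). Time passes only in rows, so rows that repeat a pose let the fingers close. It gives the time, the measured TCP pose, the force and the opening at its end, in the units of the state.
- readout.get_state(): the state, without advancing time (a new reading comes with each control period).
- viewer.snapshot(name): name is "scene" or "side" or "wrist"; returns a dict with "frame" (384x512x3 uint8, blue, green, red), "camera_matrix" (3x3 intrinsics, pixels), "extrinsics" (4x4, takes a point from camera to world coordinates). Camera axes: x right, y up, looking along -z (the intrinsics and any distortion apply to the point x, -y, -z); pixel columns grow to the right and rows downward; lengths in m; the calibration is good to about 2 mm. A picture is of the moment at which its call begins. There is no depth.
- job_done(): hands the job in, once; it reports no verdict.
The state is a dict: "time": time; "q": joint angles; "joint_vel": joint speeds; "effort": joint torques, N m; "tcp_pos": TCP position; "orientation": TCP orientation; "wrist_force": force on the tool from outside, world axes, zero at the start; "wrist_torque": the same for the moment, N m; "width": opening from 0.0 (shut) to 1.0 (fully open).
Only numpy, scipy, OpenCV 4.12 (cv2) and the standard library are available. Lean on these libraries where they do the work, as an engineer would, in place of code of your own. Each camera call takes 0.05 s, during which the arm holds its last target. There are 200 camera calls.

## Working session

There is one attempt and no reset: what is moved stays moved. The work goes in short steps, Python scripts to look and compute and a tool call to move; the robot and the scene stay as the last step left them, time stands still between calls to the robot, and variables do not carry over. Pictures are saved under pics/ and viewed, about 8 in all and at most 12, crops included, and the job is handed in when it is done.

Besides the shell and the picture viewer there is one more tool, called after ">>>" as name(argument=value, ...), one argument or row to a line, values as JSON. jog_arm: Moves the arm, as the interface text tells. Its arguments: {"type":"object","properties":{"increments":{"type":"array"},"grip_force":{"type":"number"}},"required":["increments"]}

```bash
ls; mkdir -p pics; cat > h.py <<'E'
import numpy as np, cv2
from station import readout, viewer, job_done, ctrl
def snap(n,f=None):
    s=viewer.snapshot(n); 
    if f: cv2.imwrite('pics/'+f,s['frame'])
    np.savez('pics/last_%s.npz'%n,**{k:np.array(s[k]) for k in('frame','camera_matrix','extrinsics')})
    return s
def load(n): return dict(np.load('pics/last_%s.npz'%n))
def ray(s,u,v):
    K=np.array(s['camera_matrix']);E=np.array(s['extrinsics'])
    d=np.array([(u-K[0,2])/K[0,0],-(v-K[1,2])/K[1,1],-1.0])
    return E[:3,3],E[:3,:3]@d
def onz(s,u,v,z):
    o,d=ray(s,u,v); return o+d*(z-o[2])/d[2]
def proj(s,P):
    K=np.array(s['camera_matrix']);E=np.array(s['extrinsics'])
    p=E[:3,:3].T@(np.atleast_2d(P)-E[:3,3]).T
    return np.c_[K[0,0]*p[0]/-p[2]+K[0,2],K[1,1]*-p[1]/-p[2]+K[1,2]]
E
python3 - <<'E'
from h import *
for n in('scene','side'):
    s=snap(n,n+'0.png'); print({k:np.round(v,3).tolist() for k,v in s.items() if k!='frame'})
s=readout.get_state(); print(s, [(a,getattr(ctrl,a)) for a in dir(ctrl) if a[0]!='_'])
a=cv2.imread('pics/scene0.png');b=cv2.imread('pics/side0.png')
cv2.imwrite('pics/both.png',np.hstack([a,b]))
E
```

```text
pics
{'camera_matrix': [[381.65, 0.0, 249.973], [0.0, 381.65, 196.203], [0.0, 0.0, 1.0]], 'extrinsics': [[0.741, -0.495, 0.454, 1.071], [0.671, 0.56, -0.485, -0.555], [-0.014, 0.664, 0.747, 0.929], [0.0, 0.0, 0.0, 1.0]]}
{'camera_matrix': [[350.087, 0.0, 253.91], [0.0, 350.087, 188.543], [0.0, 0.0, 1.0]], 'extrinsics': [[-0.968, 0.151, -0.202, 0.319], [-0.252, -0.613, 0.749, 0.819], [-0.011, 0.776, 0.631, 0.793], [0.0, 0.0, 0.0, 1.0]]}
{'time': 0.1, 'q': array([ 1.05830581,  0.60002997, -0.0025313 ,  1.60003484,  0.00177622,
        0.94291936, -0.07980455]), 'joint_vel': array([-0.0019411 , -0.00268438, -0.00057497, -0.00206779,  0.00151496,
       -0.00048486, -0.00105556]), 'effort': array([ 5.36641091e-03, -7.77987814e+01,  1.56983044e+00, -2.58627105e+01,
        1.26015017e-02,  5.48510434e-03,  8.42435770e-05]), 'tcp_pos': array([ 0.30585336, -0.65686595,  0.23051981]), 'orientation': array([[-9.06523929e-01, -6.90819221e-04,  4.22153869e-01],
       [-4.22154418e-01,  1.20536637e-03, -9.06523135e-01],
       [ 1.17393531e-04, -9.99999035e-01, -1.38432584e-03]]), 'wrist_force': array([-0.0435092 , -0.39776159,  0.39653748]), 'wrist_torque': array([0.01583334, 0.02417538, 0.01451938]), 'width': 0.9989209312432746} [('PlanningError', <class 'station.PlanningError'>), ('tcp_to_grasp', 0.0187)]
```

View pics/scene0.png

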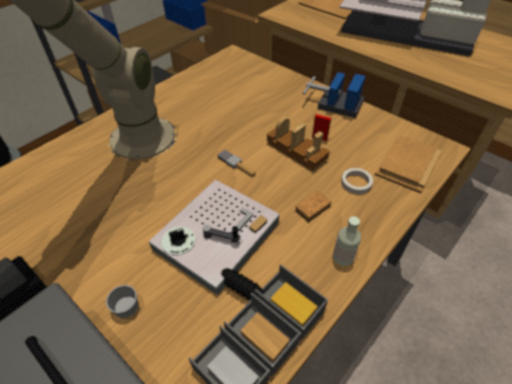

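View pics/side0.png

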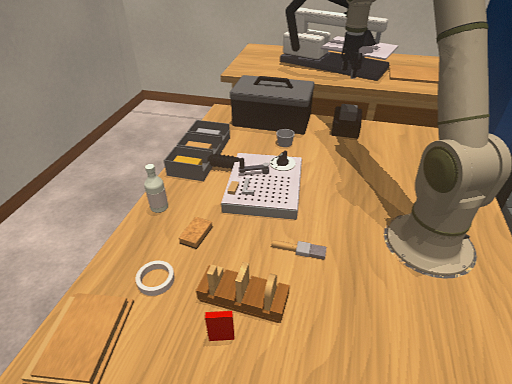

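```bash
python3 - <<'E'
from h import *
a=cv2.imread('pics/scene0.png');b=cv2.imread('pics/side0.png')
def c(i,u,v,w,h,k): return cv2.resize(i[v:v+h,u:u+w],(w*k,h*k),interpolation=cv2.INTER_CUBIC)
top=np.hstack([c(a,260,105,80,60,5),c(b,190,252,80*1+20,75,4)])
bot=np.hstack([cv2.resize(a[175:295,145:285],(400,300),interpolation=cv2.INTER_CUBIC),cv2.resize(b[145:220,212:312],(400,300),interpolation=cv2.INTER_CUBIC)])
cv2.imwrite('pics/crops.png',np.vstack([top,bot]))
E
```

```text
(no output)
```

View pics/crops.png

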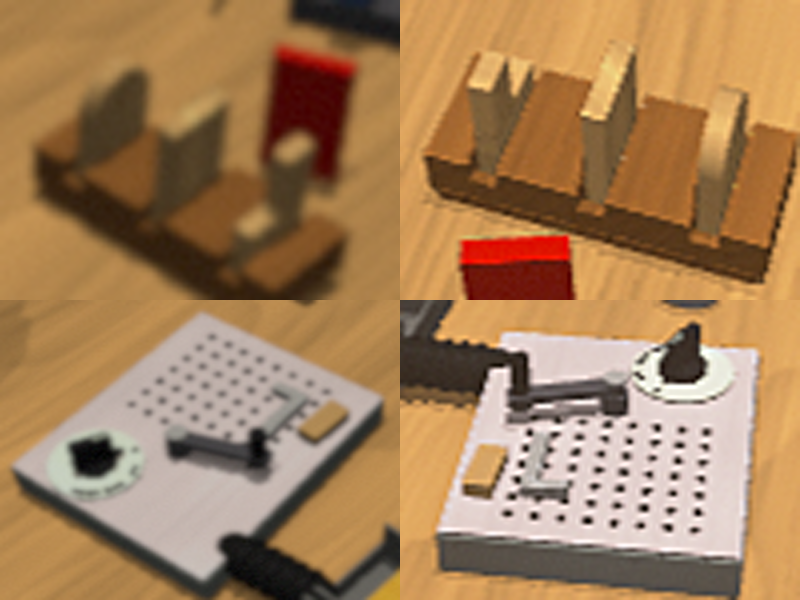

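```bash
python3 - <<'E'
from h import *
a,b=load('scene'),load('side')
A=lambda x,y:(145+x*.35,175+(y-300)*.4); B=lambda x,y:(212+(x-400)/4,145+(y-300)/4); C=lambda x,y:(190+(x-400)/4,252+y/4); D=lambda x,y:(260+x/5,105+y/5)
f=lambda s,p,z:np.round(onz(s,*p,z)[:3]*1000).astype(int).tolist()
print('station scene',[f(a,A(*p),.045) for p in((12,467),(203,313),(383,397),(208,583))])
print('station side',[f(b,B(*p),.045) for p in((757,350),(740,562),(440,540),(503,335))])
print('post',f(a,A(178,432),.075),f(b,B(618,380),.075),'handle',f(a,A(259,434),.113),f(b,B(516,357),.113))
print('sel',f(a,A(95,465),.050),f(b,B(685,372),.050))
print('blank side',[f(b,C(*p),.110) for p in((622,40),(637,52),(603,122),(582,113))])
print('blank scene',[f(a,D(*p),.110) for p in((157,132),(172,141),(230,105),(217,92))])
print('rack side',[f(b,C(*p),.045) for p in((425,155),(462,55),(798,130),(765,245))])
print('rack scene',[f(a,D(*p),.045) for p in((38,148),(105,105),(345,245),(265,290))])
E
```

```text
station scene [[437, -297, 45], [406, -3, 45], [646, 24, 45], [684, -269, 45]]
station side [[432, -291, 45], [400, 5, 45], [637, 37, 45], [673, -259, 45]]
post [543, -168, 75] [540, -171, 75] handle [625, -136, 113] [621, -131, 113]
sel [500, -242, 50] [490, -232, 50]
blank side [[486, 291, 110], [475, 297, 110], [481, 351, 110], [494, 348, 110]]
blank scene [[482, 285, 110], [496, 285, 110], [502, 341, 110], [487, 347, 110]]
rack side [[597, 358, 45], [602, 279, 45], [375, 282, 45], [380, 366, 45]]
rack scene [[382, 281, 45], [387, 352, 45], [607, 341, 45], [593, 268, 45]]
```

```bash
cat >> h.py <<'E'
def go(x,y,z,ang=None):
    """row (mm, rad) from the present pose to world TCP x,y,z (m), jaw-axis angle ang (rad, mod pi)"""
    s=readout.get_state();R=np.array(s['orientation']);p=np.array(s['tcp_pos'])
    d=R.T@(np.array([x,y,z])-p)*1000
    t=0
    if ang is not None:
        c=np.arctan2(R[1,2],R[0,2]); t=-((ang-c+np.pi/2)%np.pi-np.pi/2)
    print('go dx %.1f dy %.1f dz %.1f turn %.3f'%(*d,t),'t=%.2f'%s['time'],'q7 %.2f'%s['q'][6])
E
python3 - <<'E'
from h import *
go(.54,-.15,.28,-.05); go(.488,.300,.30,-.05)
a,b=load('scene'),load('side')
f=lambda s,p,z:np.round(onz(s,*p,z)*1000).astype(int).tolist()
for n,p,q,z in(('brush',(236,162),(300,247),.01),('handleend',(254,174),(272,243),.01),('block',(312,203),(196,230),.026),('block c',(296,208),(181,240),.026),('tape',(357,180),(155,276),.024),('red',(321,117),(219,313),.1)): print(n,f(a,p,z),f(b,q,z))
E
```

```text
go dx -426.2 dy -49.0 dz -360.7 turn -1.085 t=0.10 q7 -0.08
go dx -569.1 dy -68.5 dz -790.6 turn -1.085 t=0.10 q7 -0.08
brush [369, 128, 10] [371, 121, 10]
handleend [456, 125, 10] [454, 126, 10]
block [686, 137, 26] [686, 145, 26]
block c [661, 88, 26] [713, 193, 26]
tape [737, 317, 24] [729, 329, 24]
red [504, 428, 100] [507, 432, 100]
```

>>> jog_arm(
  increments=[
    {"claw": 0.5,"dx": -426,"dy": -49,"dz": -361,"turn": -0.5},
    {"claw": 0.5,"dx": -426,"dy": -49,"dz": -361,"turn": -0.5},
    {"claw": 0.5,"dx": -426,"dy": -49,"dz": -361,"turn": -0.5},
    {"claw": 0.5,"dx": -426,"dy": -49,"dz": -361,"turn": -0.5},
    {"claw": 0.5,"dx": -426,"dy": -49,"dz": -361,"turn": -0.5},
    {"claw": 0.5,"dx": -426,"dy": -49,"dz": -361,"turn": -0.5},
    {"claw": 0.5,"dx": -426,"dy": -49,"dz": -361,"turn": -0.5},
    {"claw": 0.5,"dx": -426,"dy": -49,"dz": -361,"turn": -1.085},
    {"claw": 0.5,"dx": -426,"dy": -49,"dz": -361,"turn": -1.085},
    {"claw": 0.5,"dx": -426,"dy": -49,"dz": -361,"turn": -1.085},
    {"claw": 0.5,"dx": -426,"dy": -49,"dz": -361,"turn": -1.085},
    {"claw": 0.5,"dx": -426,"dy": -49,"dz": -361,"turn": -1.085},
  ],
)

```text
time: 1.1
tcp_pos: [0.5149, -0.203, 0.2751]
orientation: [[-0.043, -0.0, 0.999], [-0.999, -0.0, -0.043], [0.0, -1.0, -0.0]]
wrist_force: [0.2, 0.3, -0.1]
width: 0.503
```

```bash
python3 - <<'E'
from h import *
s=snap('wrist','wst.png'); print(np.round(s['extrinsics'],3).tolist(),s['camera_matrix'])
go(.488,.300,.30,-.05)
E
```

```text
[[0.999, 0.041, 0.014, 0.519], [-0.043, 0.947, 0.319, -0.121], [-0.0, -0.319, 0.948, 0.417], [0.0, 0.0, 0.0, 1.0]] [[283.77710049   0.         259.18631017]
 [  0.         283.77710049 188.86301128]
 [  0.           0.           1.        ]]
go dx -493.0 dy -21.9 dz -45.9 turn 0.020 t=1.15 q7 0.05
```

View pics/wst.png

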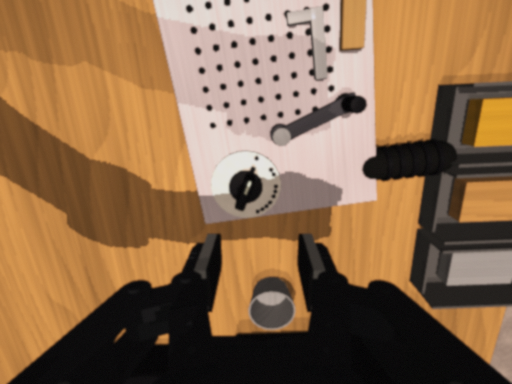

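```bash
python3 - <<'E'
from h import *
s=load('wrist')
for n,p,z in(('BL',(205,222),.045),('BR',(377,200),.045),('post',(281,135),.078),('handle',(357,103),.113),('sel',(246,186),.09),('sel plate',(246,184),.047),('side stop',(288,17),.057),('stop corner',(318,11),.057),('far stop near face',(313,13),.057),('farstop lowerend',(318,79),.057),('dot1',(257,158),.047)): print(n,np.round(onz(s,*p,z)*1000,1).tolist())
E
```

```text
BL [432.9, -293.3, 45.0]
BR [677.3, -269.9, 45.0]
post [542.3, -169.1, 78.0]
handle [618.4, -135.0, 113.0]
sel [497.9, -226.9, 90.0]
sel plate [495.4, -237.9, 47.0]
side stop [554.0, -42.2, 57.0]
stop corner [587.2, -37.9, 57.0]
far stop near face [581.7, -39.5, 57.0]
farstop lowerend [588.8, -108.2, 57.0]
dot1 [512.1, -202.4, 47.0]
```

>>> jog_arm(
  increments=[
    {"dx": -493,"dy": -22,"dz": -46,"turn": 0.02},
    {"dx": -493,"dy": -22,"dz": -46,"turn": 0.02},
    {"dx": -493,"dy": -22,"dz": -46,"turn": 0.02},
    {"dx": -493,"dy": -22,"dz": -46,"turn": 0.02},
    {"dx": -493,"dy": -22,"dz": -46,"turn": 0.02},
    {"dx": -493,"dy": -22,"dz": -46,"turn": 0.02},
    {"dx": -493,"dy": -22,"dz": -46,"turn": 0.02},
    {"dx": -493,"dy": -22,"dz": -46,"turn": 0.02},
    {"dx": -493,"dy": -22,"dz": -46,"turn": 0.02},
    {"dx": -493,"dy": -22,"dz": -46,"turn": 0.02},
    {"dx": -493,"dy": -22,"dz": -46,"turn": 0.02},
    {"dx": -493,"dy": -22,"dz": -46,"turn": 0.02},
  ],
)

```text
$.increments[0]: bad value
```

```bash
python3 - <<'E'
from h import *
st=readout.get_state();print(st['tcp_pos'],st['q'])
s=snap('wrist','wr.png')
c=proj(s,[[.488,.318,.11],[.378,.27,.045],[.6,.36,.045]]);print(c)
E
```

```text
[ 0.51911495 -0.19409563  0.27622891] [ 0.53875211  0.36460101 -0.3774333   1.92746105  0.16565094  0.87700842
  0.04784469]
[[ 173.91463476 -721.78261334]
 [  70.6168475  -387.12723987]
 [ 346.56899116 -597.6325374 ]]
```

View pics/wr.png

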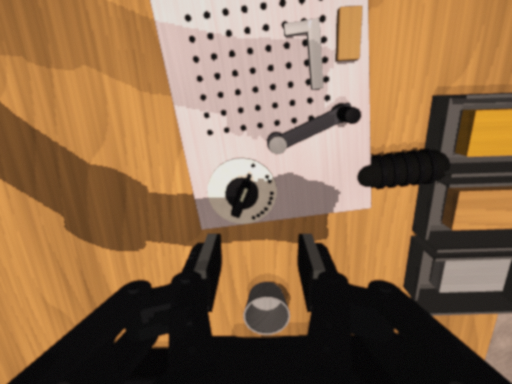

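>>> jog_arm(
  increments=[
    {"claw": 0.5,"dx": -493,"dy": -22,"dz": -46,"turn": 0.02},
    {"claw": 0.5,"dx": -493,"dy": -22,"dz": -46,"turn": 0.02},
    {"claw": 0.5,"dx": -493,"dy": -22,"dz": -46,"turn": 0.02},
    {"claw": 0.5,"dx": -493,"dy": -22,"dz": -46,"turn": 0.02},
    {"claw": 0.5,"dx": -493,"dy": -22,"dz": -46,"turn": 0.02},
    {"claw": 0.5,"dx": -493,"dy": -22,"dz": -46,"turn": 0.02},
    {"claw": 0.5,"dx": -493,"dy": -22,"dz": -46,"turn": 0.02},
    {"claw": 0.5,"dx": -493,"dy": -22,"dz": -46,"turn": 0.02},
    {"claw": 0.5,"dx": -493,"dy": -22,"dz": -46,"turn": 0.02},
    {"claw": 0.5,"dx": -493,"dy": -22,"dz": -46,"turn": 0.02},
    {"claw": 0.5,"dx": -493,"dy": -22,"dz": -46,"turn": 0.02},
    {"claw": 0.5,"dx": -493,"dy": -22,"dz": -46,"turn": 0.02},
  ],
)

```text
time: 2.2
tcp_pos: [0.4928, 0.2919, 0.2969]
orientation: [[-0.07, -0.0, 0.998], [-0.998, 0.0, -0.07], [-0.0, -1.0, -0.0]]
wrist_force: [1.4, 0.7, 0.4]
width: 0.504
```

```bash
python3 - <<'E'
from h import *
st=readout.get_state();print(st['tcp_pos'],st['q'])
s=snap('wrist','wr2.png')
c=proj(s,[[.488,.318,.11],[.378,.27,.045],[.6,.36,.045]]);print(c)
E
```

```text
[0.49281089 0.29190339 0.29689846] [-0.27573768  0.38266571 -0.4912388   1.85701944  0.21725717  0.954884
 -0.93355882]
[[253.36703053 144.40267125]
 [180.70270889 175.21255179]
 [336.33674805  98.49351403]]
```

View pics/wr2.png

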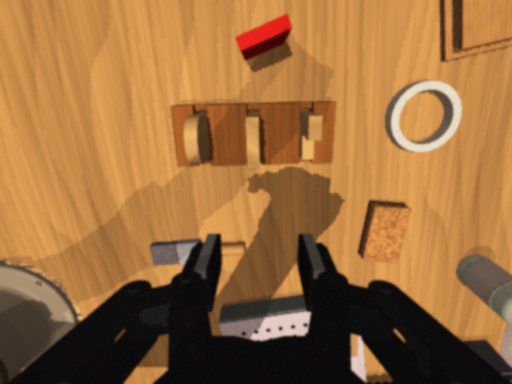

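```bash
python3 - <<'E'
from h import *
s=load('wrist');f=s['frame']
sub=f[100:172,238:272]; hsv=cv2.cvtColor(sub,cv2.COLOR_BGR2HSV)
g=hsv[...,2]
for r in range(0,72,4): print(' '.join('%3d'%x for x in g[r,::2]))
m=(g>150).astype(np.uint8)
n,l,st,c=cv2.connectedComponentsWithStats(m)
for i in range(1,n):
    if st[i,4]>40: 
        print(st[i],c[i])
        cnt=cv2.findContours((l==i).astype(np.uint8),0,1)[0][0].reshape(-1,2)+[238,100]
        P=np.array([onz(s,*p,.11)[:2] for p in cnt]).astype(np.float32)
        print(cv2.minAreaRect(P*1000))
E
```

```text
182 181 185 193 195 188 192 191 182 183 189 187 198 198 198 198 195
111 115 121 121 102 133 140 140 141 141 137 131 135 136 135 137 134
125 131 139 131  94 127 135 132 130 133 130 136 150 147 141 139 138
126 130 139 132  92  80 100 107 104 104 113 133 147 147 141 134 136
127 130 138 135 126 123 126 131 133 134 110 108 145 147 142 134 137
125 130 137 139 185 199 202 205 211 215 171  71  85 131 142 134 136
127 128 137 146 196 206 201 201 200 201 164  70  78 130 142 136 136
129 129 137 145 193 212 210 208 204 200 155  67  74 122 142 135 136
130 129 137 141 187 213 212 211 212 210 166  70  69 110 143 137 136
131 129 136 138 183 220 220 217 215 211 172  69  69 108 142 136 132
132 127 134 136 182 223 222 221 221 218 180  74  64  92 138 134 129
132 128 136 134 181 229 228 227 225 221 187  81  64  82 135 135 128
135 127 134 134 174 222 228 229 230 228 197  90  66 108 144 137 131
135 130 133 136 169 208 213 218 224 227 202  96  66 108 145 137 131
134 130 129 131 152 193 203 206 209 210 189  91  65 103 144 137 131
134 131 127 130 143 183 192 194 198 203 190 103  65  78 134 137 139
145 142 140 147 158 190 194 192 189 190 195 194 163 153 162 160 173
180 174 179 189 190 189 186 183 186 193 204 217 226 223 215 214 217
[  0   0  34   3 100] [16.46  0.98]
((492.9407958984375, 365.93817138671875), (2.1162075996398926, 36.580352783203125), 85.9752197265625)
[  0  17  34  55 899] [14.8676307  47.98665184]
((489.1084899902344, 317.4343566894531), (62.85940933227539, 39.51062774658203), 85.97870635986328)
```

```bash
python3 - <<'E'
from h import *
s=load('wrist')
for p in((245.7,120),(258.3,120),(246.4,148),(259,148),(252,118.5),(252.5,152),(252.5,155)): print(p,np.round(onz(s,*p,.11)*1000,1).tolist())
for p in((173,105),(334,101),(179,166),(332,162)): print(p,np.round(onz(s,*p,.045)*1000,1).tolist())
go(.488,.318,.20,-.05);go(.488,.318,.076,-.05)
E
```

```text
(245.7, 120) [481.5, 346.2, 110.0]
(258.3, 120) [495.7, 345.2, 110.0]
(246.4, 148) [479.6, 314.4, 110.0]
(259, 148) [494.2, 313.3, 110.0]
(252, 118.5) [488.7, 347.3, 110.0]
(252.5, 152) [486.3, 309.2, 110.0]
(252.5, 155) [486.0, 305.6, 110.0]
(173, 105) [383.1, 367.0, 45.0]
(334, 101) [597.0, 357.0, 45.0]
(179, 166) [377.7, 283.7, 45.0]
(332, 162) [595.3, 274.2, 45.0]
go dx -16.9 dy 97.7 dz -4.5 turn -0.013 t=2.25 q7 -0.94
go dx -16.1 dy 221.7 dz -4.4 turn -0.013 t=2.25 q7 -0.94
```

>>> jog_arm(
  increments=[
    {"claw": 0.5,"dx": -17,"dy": 60,"dz": -5.5,"turn": -0.013},
    {"claw": 0.5,"dx": -17,"dy": 100,"dz": -5.5,"turn": -0.013},
    {"claw": 0.5,"dx": -17,"dy": 140,"dz": -5.5,"turn": -0.013},
    {"claw": 0.5,"dx": -17,"dy": 180,"dz": -5.5,"turn": -0.013},
    {"claw": 0.5,"dx": -17,"dy": 210,"dz": -5.5,"turn": -0.013},
    {"claw": 0.5,"dx": -17,"dy": 222,"dz": -5.5,"turn": -0.013},
    {"claw": 0.5,"dx": -17,"dy": 222,"dz": -5.5,"turn": -0.013},
    {"claw": 0.5,"dx": -17,"dy": 222,"dz": -5.5,"turn": -0.013},
  ],
)

```text
time: 2.92
tcp_pos: [0.4887, 0.3065, 0.0743]
orientation: [[-0.057, -0.002, 0.998], [-0.998, -0.001, -0.057], [0.002, -1.0, -0.002]]
wrist_force: [-0.1, -0.9, 1.3]
width: 0.499
```

>>> jog_arm(
  increments=[
    {"claw": 0,"dx": 0},
    {"claw": 0,"dx": 0},
    {"claw": 0,"dx": 0},
    {"claw": 0,"dx": 0},
    {"claw": 0,"dx": 0},
    {"claw": 0,"dx": 0},
  ],
  grip_force=40,
)

```text
$.increments[0]: bad value
```

>>> jog_arm(
  increments=[
    {"claw": 0,"dx": 0,"dy": 0,"dz": 0,"turn": 0},
    {"claw": 0,"dx": 0,"dy": 0,"dz": 0,"turn": 0},
    {"claw": 0,"dx": 0,"dy": 0,"dz": 0,"turn": 0},
    {"claw": 0,"dx": 0,"dy": 0,"dz": 0,"turn": 0},
    {"claw": 0,"dx": 0,"dy": 0,"dz": 0,"turn": 0},
    {"claw": 0,"dx": 0,"dy": 0,"dz": 0,"turn": 0},
  ],
  grip_force=40,
)

```text
time: 3.42
tcp_pos: [0.4883, 0.3075, 0.0765]
orientation: [[-0.056, 0.0, 0.998], [-0.998, 0.001, -0.056], [-0.001, -1.0, 0.0]]
wrist_force: [-4.8, 0.3, 5.7]
width: 0.173
```

>>> jog_arm(
  increments=[
    {"claw": 0,"dx": 0,"dy": -20,"dz": 0,"turn": 0},
    {"claw": 0,"dx": 0,"dy": -50,"dz": 0,"turn": 0},
    {"claw": 0,"dx": 0,"dy": -90,"dz": 0,"turn": 0},
    {"claw": 0,"dx": 0,"dy": -125,"dz": 0,"turn": 0},
    {"claw": 0,"dx": 20,"dy": -125,"dz": 0,"turn": 0},
    {"claw": 0,"dx": 55,"dy": -125,"dz": 10,"turn": 0},
    {"claw": 0,"dx": 95,"dy": -125,"dz": 20,"turn": 0},
    {"claw": 0,"dx": 130,"dy": -125,"dz": 25,"turn": 0},
    {"claw": 0,"dx": 157,"dy": -120,"dz": 25,"turn": 0},
    {"claw": 0,"dx": 157,"dy": -90,"dz": 25,"turn": 0},
    {"claw": 0,"dx": 157,"dy": -60,"dz": 25,"turn": 0},
    {"claw": 0,"dx": 157,"dy": -30,"dz": 25,"turn": 0},
  ],
)

```text
time: 4.42
tcp_pos: [0.5063, 0.1478, 0.1057]
orientation: [[-0.06, 0.004, 0.998], [-0.998, 0.001, -0.06], [-0.001, -1.0, 0.004]]
wrist_force: [0.6, 0.8, -0.9]
width: 0.171
```

```bash
python3 - <<'E'
from h import *
s=snap('wrist','hold.png'); a=snap('scene'); st=readout.get_state(); print(st['tcp_pos'],st['width'],st['wrist_force'])
cv2.imwrite('pics/hold2.png',np.hstack([cv2.resize(s['frame'],(400,300)),cv2.resize(a['frame'][90:240,180:380],(400,300),interpolation=cv2.INTER_CUBIC)]))
E
```

```text
[0.50361235 0.14781072 0.10276814] 0.16788843132324555 [-0.5554618   0.5013181  -0.99794908]
```

View pics/hold2.png

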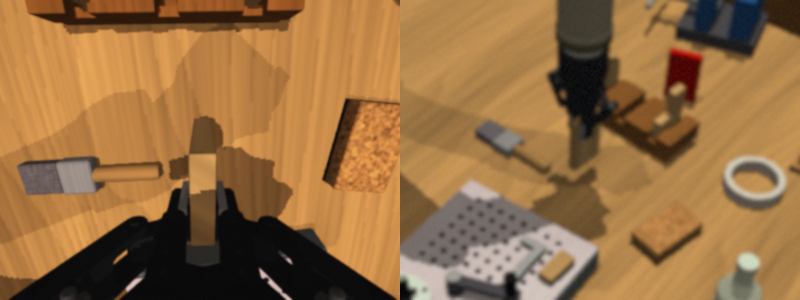

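>>> jog_arm(
  increments=[
    {"claw": 0,"dx": 0,"dy": 15,"dz": 0,"turn": 0},
    {"claw": 0,"dx": 0,"dy": 27,"dz": 0,"turn": 0},
    {"claw": 0,"dx": 0,"dy": 32,"dz": 0,"turn": 0},
    {"claw": 0,"dx": 0,"dy": 34,"dz": 0,"turn": 0},
    {"claw": 0,"dx": 0,"dy": 35,"dz": 0,"turn": 0},
    {"claw": 0,"dx": 0,"dy": 35,"dz": 0,"turn": 0},
  ],
)

```text
time: 5.02
tcp_pos: [0.5055, 0.1491, 0.071]
orientation: [[-0.057, 0.001, 0.998], [-0.998, 0.0, -0.057], [-0.0, -1.0, 0.001]]
wrist_force: [0.3, 0.6, -0.4]
width: 0.167
```

>>> jog_arm(
  increments=[
    {"claw": 0,"dx": 0,"dy": 2,"dz": 0,"turn": 0},
    {"claw": 0,"dx": 0,"dy": 4,"dz": 0,"turn": 0},
    {"claw": 0,"dx": 0,"dy": 5,"dz": 0,"turn": 0},
    {"claw": 0,"dx": 0,"dy": 5,"dz": 0,"turn": 0},
  ],
)

```text
time: 5.35
tcp_pos: [0.5052, 0.1489, 0.0663]
orientation: [[-0.057, 0.001, 0.998], [-0.998, -0.0, -0.057], [0.0, -1.0, 0.001]]
wrist_force: [-3.0, -2.3, 17.9]
width: 0.169
```

>>> jog_arm(
  increments=[
    {"claw": 0.2,"dx": 0,"dy": -1,"dz": 0,"turn": 0},
    {"claw": 0.6,"dx": 0,"dy": -1,"dz": 0,"turn": 0},
    {"claw": 0.6,"dx": 0,"dy": -1,"dz": 0,"turn": 0},
    {"claw": 0.6,"dx": 0,"dy": -1,"dz": 0,"turn": 0},
    {"claw": 0.6,"dx": 0,"dy": -1,"dz": 0,"turn": 0},
    {"claw": 0.6,"dx": 0,"dy": -1,"dz": 5,"turn": 0},
    {"claw": 0.6,"dx": 0,"dy": -1,"dz": 12,"turn": 0},
    {"claw": 0.6,"dx": 0,"dy": -1,"dz": 20,"turn": 0},
    {"claw": 0.6,"dx": 0,"dy": -1,"dz": 28,"turn": 0},
    {"claw": 0.6,"dx": 0,"dy": -1,"dz": 36,"turn": 0},
    {"claw": 0.6,"dx": 0,"dy": -1,"dz": 44,"turn": 0},
    {"claw": 0.6,"dx": 0,"dy": -1,"dz": 50,"turn": 0},
  ],
)

```text
time: 6.35
tcp_pos: [0.5563, 0.1459, 0.0659]
orientation: [[-0.058, 0.0, 0.998], [-0.998, 0.0, -0.058], [-0.0, -1.0, 0.0]]
wrist_force: [-0.4, -0.1, -0.3]
width: 0.599
```

```bash
python3 - <<'E'
from h import *
s=snap('wrist'); a=snap('scene'); st=readout.get_state(); print(st['tcp_pos'],st['width'],st['wrist_force'])
cv2.imwrite('pics/tip.png',np.hstack([cv2.resize(s['frame'],(400,300)),cv2.resize(a['frame'][90:240,180:380],(400,300),interpolation=cv2.INTER_CUBIC)]))
E
```

```text
[0.55629737 0.14590642 0.06588814] 0.6013902235006711 [ 0.43779616 -0.60306201  0.04392399]
```

View pics/tip.png

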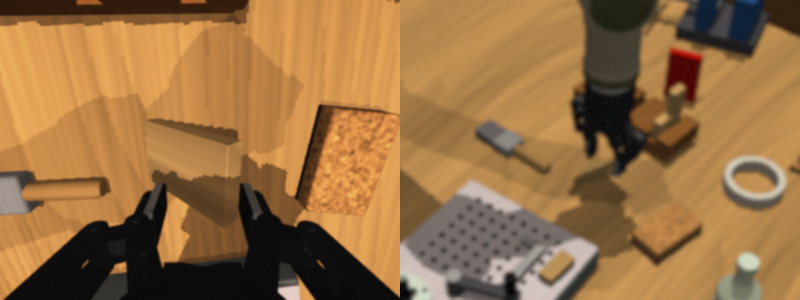

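>>> jog_arm(
  increments=[
    {"claw": 0.6,"dx": 0,"dy": 0,"dz": 8,"turn": 0},
    {"claw": 0.6,"dx": 0,"dy": 0,"dz": 16,"turn": 0},
    {"claw": 0.6,"dx": 0,"dy": 0,"dz": 24,"turn": 0},
    {"claw": 0.6,"dx": 0,"dy": 0,"dz": 32,"turn": 0},
    {"claw": 0.6,"dx": 0,"dy": 0,"dz": 40,"turn": 0},
    {"claw": 0.6,"dx": 0,"dy": 0,"dz": 48,"turn": 0},
    {"claw": 0.6,"dx": 0,"dy": 0,"dz": 52,"turn": 0},
    {"claw": 0.6,"dx": 0,"dy": -40,"dz": 52,"turn": 0},
    {"claw": 0.8,"dx": 0,"dy": -80,"dz": 40,"turn": -0.12},
    {"claw": 1,"dx": 0,"dy": -120,"dz": 20,"turn": -0.24},
    {"claw": 1,"dx": 20,"dy": -160,"dz": 10,"turn": -0.36},
    {"claw": 1,"dx": 40,"dy": -180,"dz": 0,"turn": -0.48},
  ],
)

```text
time: 7.45
tcp_pos: [0.5526, 0.1084, 0.2492]
orientation: [[0.419, 0.003, 0.908], [-0.908, 0.001, 0.419], [-0.0, -1.0, 0.003]]
wrist_force: [1.1, -0.2, 0.9]
width: 0.995
```

>>> jog_arm(
  increments=[
    {"claw": 1,"dx": 0,"dy": 0,"dz": 0,"turn": -1.09},
    {"claw": 1,"dx": 0,"dy": 0,"dz": 0,"turn": -1.09},
    {"claw": 1,"dx": 0,"dy": 0,"dz": 0,"turn": -1.09},
    {"claw": 1,"dx": 0,"dy": 0,"dz": 0,"turn": -1.09},
    {"claw": 1,"dx": 0,"dy": 0,"dz": 0,"turn": -1.09},
    {"claw": 1,"dx": 0,"dy": 0,"dz": 0,"turn": -1.09},
    {"claw": 1,"dx": 0,"dy": 0,"dz": 0,"turn": -1.09},
    {"claw": 1,"dx": 0,"dy": 0,"dz": 0,"turn": -1.09},
    {"claw": 1,"dx": 0,"dy": 0,"dz": 0,"turn": -1.09},
    {"claw": 1,"dx": 0,"dy": 0,"dz": 0,"turn": -1.09},
    {"claw": 1,"dx": 0,"dy": 0,"dz": 0,"turn": -1.09},
  ],
)

```text
time: 8.37
tcp_pos: [0.5526, 0.1059, 0.2458]
orientation: [[0.998, -0.001, 0.061], [-0.061, 0.0, 0.998], [-0.001, -1.0, 0.0]]
wrist_force: [-0.3, -0.2, -0.7]
width: 1.001
```

```bash
python3 - <<'E'
from h import *
s=snap('wrist'); a=snap('scene');b=snap('side'); st=readout.get_state(); print(st['tcp_pos'],st['width'],st['q'])
for q in (s,b,a): print(proj(q,[.56,.155,.015]))
print(np.round(s['extrinsics'],2).tolist())
cv2.imwrite('pics/flat.png',np.hstack([s['frame'][:,:400][:300],cv2.resize(b['frame'][200:350,180:380],(400,300),interpolation=cv2.INTER_CUBIC)]))
cv2.imwrite('pics/flat_w.png',s['frame'])
E
```

```text
[0.55261967 0.10614677 0.24601927] 1.000189680660459 [ 0.35654296  0.54054071 -0.94973506  1.92119563  0.53747597  0.9576341
  0.6613754 ]
[[296.05777501 161.2440198 ]]
[[234.77825739 242.50444392]]
[[283.63684719 182.89251035]]
[[0.06, -0.95, -0.32, 0.47], [1.0, 0.06, 0.02, 0.11], [0.0, -0.32, 0.95, 0.39], [0.0, 0.0, 0.0, 1.0]]
```

View pics/flat.png

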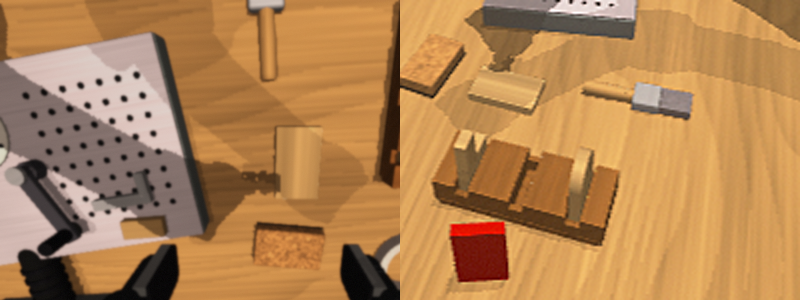

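```bash
python3 - <<'E'
from h import *
s=load('wrist');f=s['frame']
hsv=cv2.cvtColor(f,cv2.COLOR_BGR2HSV)
sub=hsv[115:210,262:335]
for r in range(0,95,6): print(115+r,' '.join('%3d/%3d'%(x[2],x[1]) for x in sub[r,::5]))
for p in((277,126),(321,126),(318,198),(278,192),(298,127),(297,194)): print(p,np.round(onz(s,*p,.015)*1000,1).tolist())
cv2.imwrite('pics/flatz.png',cv2.resize(f[110:215,250:340],None,fx=6,fy=5.5,interpolation=cv2.INTER_CUBIC))
E
```

```text
115 166/166 167/162 166/164 166/164 164/163 162/164 163/164 184/164 183/163 180/164 179/162 176/165 176/165 185/164 192/162
121 166/164 165/164 165/164 164/163 164/163 161/166 160/164 159/165 171/164 189/165 200/162 202/163 203/161 203/162 203/161
127 164/166 164/165 160/164 152/154 165/153 160/153 166/155 183/152 184/152 182/150 190/145 190/150 198/156 203/163 203/162
133 172/166 173/164 179/165 172/154 186/151 183/152 193/149 215/149 215/147 211/150 205/148 217/147 211/153 208/161 208/162
139 182/164 182/164 177/163 176/154 184/151 184/150 193/149 216/146 214/148 211/149 203/148 193/149 181/161 209/161 208/159
145 179/164 177/164 170/164 178/152 185/150 183/152 193/149 217/148 213/147 210/149 201/150 192/151 189/158 190/162 191/163
151 178/162 180/164 186/163 180/150 183/151 184/151 193/149 217/147 211/147 210/148 200/148 191/151 181/163 181/162 179/164
157 177/164 176/164 153/165 179/150 182/151 185/152 194/150 218/149 211/147 208/148 199/150 189/151 173/164 171/166 171/166
163 164/165 166/163 158/166 184/154 180/152 183/151 195/150 218/147 209/149 207/149 197/150 189/151 170/164 
[... 375 characters left out ...]
/166 160/164
187  98/169 100/166  99/165  93/154 175/152 185/152 201/150 218/145 205/148 199/150 193/151 179/154 167/163 168/164 170/164
193 139/165 154/166 177/166 196/151 176/154 185/150 202/149 216/149 205/148 197/150 193/149 175/156 166/164 166/164 167/163
199 193/163 192/162 191/164 194/159 191/154 168/156 173/159 177/158 174/158 171/161 170/161 164/162 161/165 161/166 161/165
205 194/163 196/163 199/161 200/161 194/160 190/162 169/163 170/165 170/165 172/162 173/164 165/164 169/164 169/164 171/164
(277, 126) [512.0, 131.4, 15.0]
(321, 126) [515.5, 188.0, 15.0]
(318, 198) [614.5, 184.7, 15.0]
(278, 192) [602.2, 129.1, 15.0]
(298, 127) [514.9, 158.4, 15.0]
(297, 194) [606.8, 155.4, 15.0]
```

Saturation separates the board (<158); use it for a rectangle fit.

```bash
python3 - <<'E'
from h import *
s=load('wrist');f=s['frame']
hsv=cv2.cvtColor(cv2.GaussianBlur(f,(3,3),0),cv2.COLOR_BGR2HSV)
m=np.zeros(f.shape[:2],np.uint8); m[110:215,260:340]=(hsv[110:215,260:340,1]<157)
m=cv2.morphologyEx(m,cv2.MORPH_OPEN,np.ones((5,5)))
n,l,st,c=cv2.connectedComponentsWithStats(m);i=1+st[1:,4].argmax();print(st[i],c[i])
cnt=cv2.findContours((l==i).astype(np.uint8),0,1)[0][0].reshape(-1,2)
P=np.array([onz(s,*p,.015)[:2] for p in cnt]).astype(np.float32)*1000
r=cv2.minAreaRect(P);print(r,cv2.boxPoints(r).round(1).tolist())
go(.562,.158,.06,1.53);go(.562,.158,.008,1.53)
E
```

```text
[ 276  126   47   74 3189] [297.81718407 161.70837253]
((563.9801635742188, 157.27952575683594), (59.8656120300293, 100.57069396972656), 86.50145721435547) [[512.0, 130.5], [612.2999877929688, 124.30000305175781], [616.0, 184.10000610351562], [515.5999755859375, 190.1999969482422]]
go dx 6.2 dy 186.0 dz 52.4 turn -0.019 t=8.52 q7 0.66
go dx 6.2 dy 238.0 dz 52.4 turn -0.019 t=8.52 q7 0.66
```

>>> jog_arm(
  increments=[
    {"claw": 1,"dx": 8.3,"dy": 40,"dz": 40,"turn": 0},
    {"claw": 1,"dx": 8.3,"dy": 80,"dz": 51.5,"turn": 0},
    {"claw": 1,"dx": 8.3,"dy": 120,"dz": 51.5,"turn": 0},
    {"claw": 1,"dx": 8.3,"dy": 160,"dz": 51.5,"turn": 0},
    {"claw": 1,"dx": 8.3,"dy": 195,"dz": 51.5,"turn": 0},
    {"claw": 1,"dx": 8.3,"dy": 220,"dz": 51.5,"turn": 0},
    {"claw": 1,"dx": 8.3,"dy": 228,"dz": 51.5,"turn": 0},
    {"claw": 1,"dx": 8.3,"dy": 228,"dz": 51.5,"turn": 0},
    {"claw": 1,"dx": 8.3,"dy": 228,"dz": 51.5,"turn": 0},
  ],
)

```text
time: 9.27
tcp_pos: [0.5643, 0.1577, 0.019]
orientation: [[0.998, 0.001, 0.058], [-0.058, 0.0, 0.998], [0.001, -1.0, 0.0]]
wrist_force: [0.4, 1.1, 0.8]
width: 0.998
```

>>> jog_arm(
  increments=[
    {"claw": 1,"dx": 0,"dy": 8,"dz": 0,"turn": 0},
    {"claw": 1,"dx": 0,"dy": 15,"dz": 0,"turn": 0},
    {"claw": 1,"dx": 0,"dy": 19.5,"dz": 0,"turn": 0},
    {"claw": 1,"dx": 0,"dy": 19.5,"dz": 0,"turn": 0},
    {"claw": 0.6,"dx": 0,"dy": 19.5,"dz": 0,"turn": 0},
    {"claw": 0.6,"dx": 0,"dy": 19.5,"dz": 0,"turn": 0},
    {"claw": 0.6,"dx": 0,"dy": 19.5,"dz": 0,"turn": 0},
    {"claw": 0.5,"dx": 0,"dy": 19.5,"dz": 0,"turn": 0},
    {"claw": 0.5,"dx": 0,"dy": 19.5,"dz": 0,"turn": 0},
  ],
  grip_force=40,
)

```text
time: 10.02
tcp_pos: [0.5641, 0.1572, -0.001]
orientation: [[0.998, 0.001, 0.058], [-0.058, 0.0, 0.998], [0.001, -1.0, 0.0]]
wrist_force: [-1.0, -1.2, 5.5]
width: 0.692
```

```bash
python3 - <<'E'
from h import *
s=load('wrist');f=s['frame']
cv2.imwrite('pics/stz.png',cv2.resize(f[20:270,0:220],(660,600),interpolation=cv2.INTER_CUBIC))
E
```

```text
(no output)
```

View pics/stz.png

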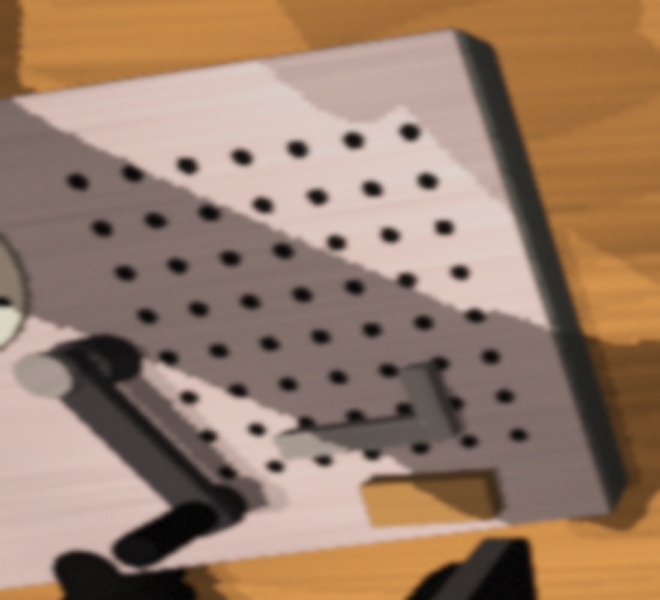

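>>> jog_arm(
  increments=[
    {"claw": 0.5,"dx": 0,"dy": -20,"dz": 0,"turn": 0},
    {"claw": 0.5,"dx": 0,"dy": -60,"dz": 0,"turn": 0},
    {"claw": 0.5,"dx": 0,"dy": -100,"dz": 0,"turn": 0},
    {"claw": 0.5,"dx": 0,"dy": -130,"dz": 0,"turn": 0},
    {"claw": 0.5,"dx": 0,"dy": -130,"dz": 0,"turn": 0},
    {"claw": 0.5,"dx": 0,"dy": -130,"dz": 0,"turn": 0},
  ],
)

```text
time: 10.52
tcp_pos: [0.5648, 0.157, 0.13]
orientation: [[0.998, 0.003, 0.059], [-0.059, 0.001, 0.998], [0.003, -1.0, 0.001]]
wrist_force: [-0.4, 0.3, -1.7]
width: 0.693
```

```bash
python3 - <<'E'
from h import *
s=load('wrist')
def w(x,y,z): return np.round(onz(s,x/3,20+y/2.4,z)*1000,1)[:2]
c1=w(455,30,.045);c2=w(612,512,.045);print('corners',c1,c2,np.hypot(*(c2-c1)))
e1=w(0,101,.045);e2=w(455,30,.045);print('near edge yaw',np.arctan2(-(e2-e1)[0],(e2-e1)[1]))
yaw=np.arctan2(*(c2-c1)[::-1]);print('yaw',yaw)
far=[w(277,432,.057),w(412,412,.057)];side=[w(402,368,.057),w(412,412,.057)];print('far',far,'side',side)
post=w(43,375,.078);print('post',post)
y=.105
x_=np.array([np.cos(y),np.sin(y)]);y_=np.array([-x_[1],x_[0]])
# estimates of centre: corners (-125,150),(125,150); far face x=50; side face y=55+30; post(0,-35)
print('c from corners',c1-x_*-125-y_*150,c2-x_*125-y_*150,'post',post+35*y_)
ip=side[1]; print('c from inner corner',ip-50*x_-85*y_)
for c in((540,-133),):
  c=np.array(c);print('seat',c+55*y_)
h=[w(135,550,.113),w(222,500,.078)];print('handle',h)
E
```

```text
corners [401.8  -0.8] [644.4  25.9] 244.06484794005053
near edge yaw 0.10779808924808057
yaw 0.10961654465713438
far [array([ 583.8, -104.3]), array([576.4, -46.2])] side [array([552.9, -45.6]), array([576.4, -46.2])]
post [ 542.8 -171.8]
c from corners [ 541.83264567 -136.87298831] [ 535.80950498 -136.37478052] post [ 539.13174909 -136.9927603 ]
c from inner corner [ 535.58398121 -135.97222628]
seat [534.23560571 -78.30290905]
handle [array([ 618.5, -134.2]), array([ 611.4, -121.8])]
```

```bash
python3 - <<'E'
from h import *
go(.5197,-.0883,.130,1.679)
E
```

```text
go dx -30.6 dy -0.2 dz -247.5 turn -0.167 t=10.52 q7 0.44
```

>>> jog_arm(
  increments=[
    {"claw": 0.5,"dx": -6,"dy": 0,"dz": -30,"turn": -0.05},
    {"claw": 0.5,"dx": -12,"dy": 0,"dz": -70,"turn": -0.1},
    {"claw": 0.5,"dx": -18,"dy": 0,"dz": -110,"turn": -0.167},
    {"claw": 0.5,"dx": -24,"dy": 0,"dz": -150,"turn": -0.167},
    {"claw": 0.5,"dx": -31,"dy": 0,"dz": -190,"turn": -0.167},
    {"claw": 0.5,"dx": -31,"dy": 0,"dz": -225,"turn": -0.167},
    {"claw": 0.5,"dx": -31,"dy": 0,"dz": -247,"turn": -0.167},
    {"claw": 0.5,"dx": -31,"dy": 30,"dz": -247,"turn": -0.167},
    {"claw": 0.5,"dx": -31,"dy": 60,"dz": -247,"turn": -0.167},
    {"claw": 0.5,"dx": -31,"dy": 76,"dz": -247,"turn": -0.167},
    {"claw": 0.5,"dx": -31,"dy": 78,"dz": -247,"turn": -0.167},
    {"claw": 0.5,"dx": -31,"dy": 78,"dz": -247,"turn": -0.167},
  ],
)

```text
time: 11.52
tcp_pos: [0.5175, -0.0873, 0.0489]
orientation: [[0.994, -0.004, -0.11], [0.11, 0.001, 0.994], [-0.003, -1.0, 0.001]]
wrist_force: [0.2, 0.2, -0.5]
width: 0.688
```

>>> jog_arm(
  increments=[
    {"claw": 0.5,"dx": 0,"dy": 2,"dz": 0,"turn": 0},
    {"claw": 0.5,"dx": 0,"dy": 4,"dz": 0,"turn": 0},
    {"claw": 0.5,"dx": 0,"dy": 4,"dz": 0,"turn": 0},
  ],
)

```text
time: 11.77
tcp_pos: [0.519, -0.0877, 0.047]
orientation: [[0.994, 0.001, -0.109], [0.109, -0.0, 0.994], [0.001, -1.0, -0.0]]
wrist_force: [-0.2, -0.8, -1.0]
width: 0.691
```

>>> jog_arm(
  increments=[
    {"claw": 0.5,"dx": 0,"dy": 1,"dz": 0,"turn": 0},
    {"claw": 0.5,"dx": 0,"dy": 1,"dz": 0,"turn": 0},
    {"claw": 0.5,"dx": 0,"dy": 1,"dz": 0,"turn": 0},
  ],
)

```text
time: 12.02
tcp_pos: [0.5188, -0.0878, 0.0458]
orientation: [[0.994, 0.0, -0.109], [0.109, -0.0, 0.994], [0.0, -1.0, -0.0]]
wrist_force: [-0.5, -0.2, -1.0]
width: 0.689
```

>>> jog_arm(
  increments=[
    {"claw": 0.5,"dx": 0,"dy": 1,"dz": 0,"turn": 0},
    {"claw": 0.5,"dx": 0,"dy": 1.5,"dz": 0,"turn": 0},
    {"claw": 0.5,"dx": 0,"dy": 1.5,"dz": 0,"turn": 0},
  ],
)

```text
time: 12.27
tcp_pos: [0.5187, -0.0878, 0.044]
orientation: [[0.994, 0.0, -0.109], [0.109, -0.0, 0.994], [0.0, -1.0, -0.0]]
wrist_force: [0.7, -0.6, 0.2]
width: 0.684
```

>>> jog_arm(
  increments=[
    {"claw": 0.5,"dx": 0,"dy": 0,"dz": 2,"turn": 0},
    {"claw": 0.5,"dx": 0,"dy": 0,"dz": 4,"turn": 0},
    {"claw": 0.5,"dx": 0,"dy": 0,"dz": 5,"turn": 0},
    {"claw": 0.5,"dx": 0,"dy": 0,"dz": 5,"turn": 0},
  ],
)

```text
time: 12.6
tcp_pos: [0.5182, -0.0826, 0.044]
orientation: [[0.994, -0.0, -0.109], [0.109, -0.0, 0.994], [-0.0, -1.0, -0.0]]
wrist_force: [0.9, -1.5, -0.3]
width: 0.693
```

>>> jog_arm(
  increments=[
    {"claw": 0.5,"dx": 0,"dy": 0,"dz": 1,"turn": 0},
    {"claw": 0.5,"dx": 0,"dy": 0,"dz": 2,"turn": 0},
    {"claw": 0.5,"dx": 0,"dy": 0,"dz": 2,"turn": 0},
  ],
)

```text
time: 12.85
tcp_pos: [0.518, -0.0824, 0.044]
orientation: [[0.994, -0.0, -0.107], [0.107, -0.003, 0.994], [-0.001, -1.0, -0.003]]
wrist_force: [1.0, -5.8, 2.4]
width: 0.69
```

>>> jog_arm(
  increments=[
    {"claw": 0.5,"dx": 3,"dy": 0,"dz": 0,"turn": 0},
    {"claw": 0.5,"dx": 6,"dy": 0,"dz": 0,"turn": 0},
    {"claw": 0.5,"dx": 8,"dy": 0,"dz": 0,"turn": 0},
    {"claw": 0.5,"dx": 8,"dy": 0,"dz": 0,"turn": 0},
  ],
)

```text
time: 13.18
tcp_pos: [0.5237, -0.0819, 0.044]
orientation: [[0.994, -0.004, -0.107], [0.107, -0.004, 0.994], [-0.004, -1.0, -0.004]]
wrist_force: [-6.9, -7.2, 10.8]
width: 0.687
```

>>> jog_arm(
  increments=[
    {"claw": 0.5,"dx": 1.5,"dy": 0,"dz": 0,"turn": 0},
    {"claw": 0.5,"dx": 2,"dy": 0,"dz": 0,"turn": 0},
    {"claw": 0.5,"dx": 2,"dy": 0,"dz": 0,"turn": 0},
  ],
)

```text
time: 13.43
tcp_pos: [0.5253, -0.0818, 0.044]
orientation: [[0.994, -0.004, -0.108], [0.108, -0.004, 0.994], [-0.005, -1.0, -0.004]]
wrist_force: [-9.1, -7.7, 12.3]
width: 0.691
```

>>> jog_arm(
  increments=[
    {"claw": 0.5,"dx": 1.5,"dy": 0,"dz": 0,"turn": 0},
    {"claw": 0.5,"dx": 3,"dy": 0,"dz": 0,"turn": 0},
    {"claw": 0.5,"dx": 3,"dy": 0,"dz": 0,"turn": 0},
  ],
)

```text
time: 13.68
tcp_pos: [0.5284, -0.0814, 0.044]
orientation: [[0.994, -0.004, -0.108], [0.108, -0.004, 0.994], [-0.005, -1.0, -0.004]]
wrist_force: [-7.8, -7.2, 11.3]
width: 0.689
```

>>> jog_arm(
  increments=[
    {"claw": 0.5,"dx": 1.5,"dy": 0,"dz": 0,"turn": 0},
    {"claw": 0.5,"dx": 3,"dy": 0,"dz": 0,"turn": 0},
    {"claw": 0.5,"dx": 3,"dy": 0,"dz": 0,"turn": 0},
  ],
)

```text
time: 13.93
tcp_pos: [0.5314, -0.0812, 0.044]
orientation: [[0.994, -0.004, -0.107], [0.107, -0.004, 0.994], [-0.005, -1.0, -0.004]]
wrist_force: [-7.5, -6.6, 12.8]
width: 0.688
```

>>> jog_arm(
  increments=[
    {"claw": 0.5,"dx": 1.5,"dy": 0,"dz": 0,"turn": 0},
    {"claw": 0.5,"dx": 3,"dy": 0,"dz": 0,"turn": 0},
    {"claw": 0.5,"dx": 3,"dy": 0,"dz": 0,"turn": 0},
  ],
)

```text
time: 14.18
tcp_pos: [0.5325, -0.0811, 0.044]
orientation: [[0.994, -0.007, -0.108], [0.108, -0.005, 0.994], [-0.008, -1.0, -0.005]]
wrist_force: [-14.9, -7.8, 18.3]
width: 0.686
```

>>> jog_arm(
  increments=[
    {"claw": 0.8,"dx": 0,"dy": 0,"dz": 0,"turn": 0},
    {"claw": 1,"dx": 0,"dy": 0,"dz": 0,"turn": 0},
    {"claw": 1,"dx": 0,"dy": 0,"dz": 0,"turn": 0},
    {"claw": 1,"dx": 0,"dy": -20,"dz": 0,"turn": 0},
    {"claw": 1,"dx": 0,"dy": -60,"dz": 0,"turn": 0},
    {"claw": 1,"dx": -30,"dy": -100,"dz": 0,"turn": 0},
    {"claw": 1,"dx": -30,"dy": -140,"dz": 0,"turn": 0},
    {"claw": 1,"dx": -30,"dy": -160,"dz": 0,"turn": 0},
    {"claw": 1,"dx": -30,"dy": -160,"dz": 0,"turn": 0},
    {"claw": 1,"dx": -30,"dy": -160,"dz": 0,"turn": 0},
  ],
)

```text
time: 15.02
tcp_pos: [0.5079, -0.082, 0.2053]
orientation: [[0.994, 0.003, -0.108], [0.108, -0.001, 0.994], [0.003, -1.0, -0.001]]
wrist_force: [-0.1, 0.2, 0.0]
width: 0.997
```

```bash
python3 - <<'E'
from h import *
s=snap('wrist','seat.png'); st=readout.get_state(); print(st['tcp_pos'],st['q'])
cv2.imwrite('pics/seatz.png',cv2.resize(s['frame'][60:340,100:473],(800,600),interpolation=cv2.INTER_CUBIC))
print(proj(s,[.532,-.081,.06]),proj(s,[.618,-.134,.113]))
E
```

```text
[ 0.50720527 -0.08212832  0.20409734] [ 0.73814358  0.55352058 -0.98919402  2.06748651  0.62508449  0.85029972
  1.06102415]
[[257.98912218 196.5734115 ]] [[195.37137707 290.49954593]]
```

View pics/seatz.png

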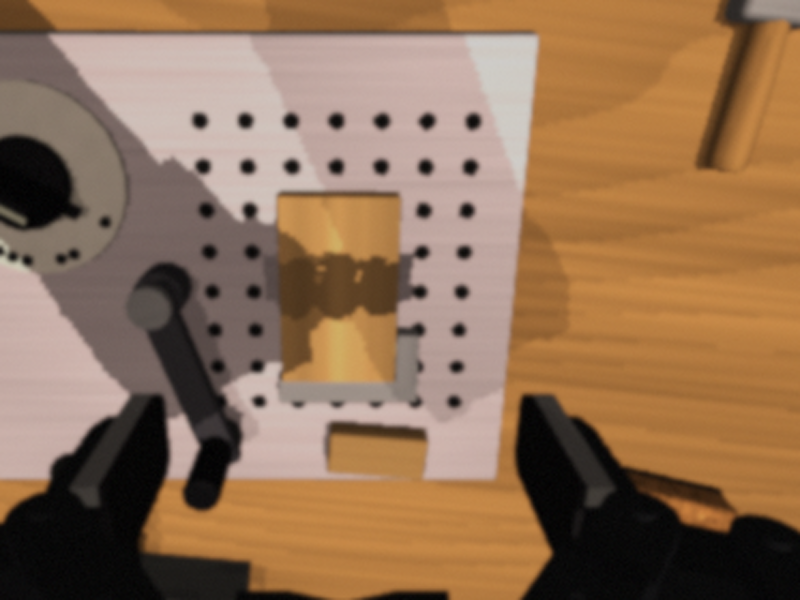

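```bash
python3 - <<'E'
from h import *
s=load('wrist')
w=lambda x,y,z: onz(s,100+x*.46625,60+y*.46667,z)[:2]*1000
b,t,p=w(222,437,.076),w(203,487,.113),w(152,308,.078)
print(b,t,p,np.hypot(*(t-p)),np.hypot(*(b-p)))
print('board',w(277,192,.06),w(400,192,.06),w(282,383,.06),w(397,383,.06))
c=np.array([.0,0]);yw=.108
R=np.array([[np.cos(yw),-np.sin(yw)],[np.sin(yw),np.cos(yw)]])
seat=np.array([532.,-81]);post=seat+R@[0,-90];print('post from seat',post)
d=(t-post);print('ang',np.arctan2(d[1],d[0])-yw,'len',np.hypot(*d))
E
```

```text
[ 611.86574121 -133.09671704] [ 614.22771626 -134.84980658] [ 542.74900698 -169.13368364] 79.27540670155652 77.94732781190513
board [ 484.37600615 -115.73373588] [478.01902166 -57.55672842] [ 586.08767537 -105.47574827] [579.45559328 -44.89067082]
post from seat [ 541.70111534 -170.47562999]
ang 0.3485912672154923 len 80.80412820532585
```

>>> jog_arm(
  increments=[
    {"claw": 0.5,"dx": 35,"dy": 0,"dz": -20,"turn": 0},
    {"claw": 0.5,"dx": 70,"dy": 0,"dz": -40,"turn": 0},
    {"claw": 0.5,"dx": 104.5,"dy": 20,"dz": -62.5,"turn": 0},
    {"claw": 0.5,"dx": 104.5,"dy": 40,"dz": -62.5,"turn": 0},
    {"claw": 0.5,"dx": 104.5,"dy": 55,"dz": -62.5,"turn": 0},
    {"claw": 0.5,"dx": 104.5,"dy": 85,"dz": -62.5,"turn": 0},
    {"claw": 0.5,"dx": 104.5,"dy": 110,"dz": -62.5,"turn": 0},
    {"claw": 0.5,"dx": 104.5,"dy": 120,"dz": -62.5,"turn": 0},
    {"claw": 0.5,"dx": 104.5,"dy": 120,"dz": -62.5,"turn": 0},
    {"claw": 0.5,"dx": 104.5,"dy": 120,"dz": -62.5,"turn": 0},
  ],
)

```text
time: 15.9
tcp_pos: [0.6171, -0.1317, 0.0838]
orientation: [[0.994, -0.001, -0.11], [0.11, 0.001, 0.994], [-0.001, -1.0, 0.001]]
wrist_force: [-0.0, 0.2, 1.0]
width: 0.499
```

>>> jog_arm(
  increments=[
    {"claw": 0.1,"dx": 0,"dy": 0,"dz": 0,"turn": 0},
    {"claw": 0.1,"dx": 0,"dy": 0,"dz": 0,"turn": 0},
    {"claw": 0.1,"dx": 0,"dy": 0,"dz": 0,"turn": 0},
    {"claw": 0.1,"dx": 0,"dy": 0,"dz": 0,"turn": 0},
    {"claw": 0.1,"dx": 0,"dy": 0,"dz": 0,"turn": 0},
  ],
  grip_force=25,
)

```text
time: 16.32
tcp_pos: [0.6182, -0.1328, 0.0854]
orientation: [[0.994, 0.002, -0.109], [0.109, -0.001, 0.994], [0.002, -1.0, -0.001]]
wrist_force: [-1.2, -0.2, 6.6]
width: 0.2
```

```bash
python3 - <<'E'
import numpy as np
t0=.345
for t in np.r_[np.linspace(t0,1.6,13)[1:]]: print('%.2f dx %.1f dz %.1f turn %.2f'%(t,85*(np.cos(t)-np.cos(t0)),85*(np.sin(t)-np.sin(t0)),-.79*(t-t0)/1.25))
from h import *
st=readout.get_state();R=st['orientation'];d=(st['tcp_pos'][:2]-[.5417,-.1705]);print(d,np.hypot(*d),np.arctan2(d[1],d[0])-.108,st['width'],st['wrist_force'])
E
```

```text
0.45 dx -3.4 dz 8.2 turn -0.07
0.55 dx -7.7 dz 16.0 turn -0.13
0.66 dx -12.8 dz 23.3 turn -0.20
0.76 dx -18.6 dz 30.0 turn -0.26
0.87 dx -25.0 dz 36.1 turn -0.33
0.97 dx -32.1 dz 41.5 turn -0.40
1.08 dx -39.7 dz 46.1 turn -0.46
1.18 dx -47.7 dz 49.9 turn -0.53
1.29 dx -56.1 dz 52.8 turn -0.59
1.39 dx -64.8 dz 54.9 turn -0.66
1.50 dx -73.6 dz 56.0 turn -0.73
1.60 dx -82.5 dz 56.2 turn -0.79
[0.07654163 0.03766307] 0.08530608652089036 0.34927536246068513 0.20031350558947592 [-1.1596899  -0.21096565  6.62594057]
```

>>> jog_arm(
  increments=[
    {"claw": 0.1,"dx": -3.4,"dy": 0,"dz": 8.2,"turn": -0.07},
    {"claw": 0.1,"dx": -7.7,"dy": 0,"dz": 16.0,"turn": -0.13},
    {"claw": 0.1,"dx": -12.8,"dy": 0,"dz": 23.3,"turn": -0.2},
    {"claw": 0.1,"dx": -18.6,"dy": 0,"dz": 30.0,"turn": -0.26},
    {"claw": 0.1,"dx": -25.0,"dy": 0,"dz": 36.1,"turn": -0.33},
    {"claw": 0.1,"dx": -32.1,"dy": 0,"dz": 41.5,"turn": -0.4},
    {"claw": 0.1,"dx": -39.7,"dy": 0,"dz": 46.1,"turn": -0.46},
    {"claw": 0.1,"dx": -47.7,"dy": 0,"dz": 49.9,"turn": -0.53},
    {"claw": 0.1,"dx": -56.1,"dy": 0,"dz": 52.8,"turn": -0.59},
    {"claw": 0.1,"dx": -56.1,"dy": 0,"dz": 52.8,"turn": -0.59},
    {"claw": 0.1,"dx": -56.1,"dy": 0,"dz": 52.8,"turn": -0.59},
  ],
)

```text
time: 17.23
tcp_pos: [0.5575, -0.0853, 0.0854]
orientation: [[0.765, 0.004, -0.644], [0.644, 0.001, 0.765], [0.004, -1.0, -0.001]]
wrist_force: [2.1, 2.4, 6.9]
width: 0.203
```

```bash
cat >> h.py <<'E'
def arm():
    st=readout.get_state();d=(st['tcp_pos'][:2]-[.5417,-.1705]);print('r %.4f th %.3f'%(np.hypot(*d),np.arctan2(d[1],d[0])-.108),st['width'],st['wrist_force'])
E
python3 -c "
from h import *
arm()
def P(t,a): return .5417+.085*np.cos(t+.108),-.1705+.085*np.sin(t+.108),.0855,a
for t in (1.4,1.5,1.57,1.6,1.62): go(*P(t,1.68+.79*(t-.345)/1.25))
"
```

```text
r 0.0866 th 1.279 0.2026300833768276 [2.11255998 2.38666138 6.94045289]
go dx -8.3 dy -0.2 dz 6.5 turn -0.076 t=17.23 q7 1.39
go dx -14.7 dy -0.2 dz 12.1 turn -0.139 t=17.23 q7 1.39
go dx -19.5 dy -0.2 dz 15.6 turn -0.184 t=17.23 q7 1.39
go dx -21.6 dy -0.2 dz 17.0 turn -0.203 t=17.23 q7 1.39
go dx -23.1 dy -0.2 dz 17.8 turn -0.215 t=17.23 q7 1.39
```

>>> jog_arm(
  increments=[
    {"claw": 0.1,"dx": -4.3,"dy": 0,"dz": 3.4,"turn": -0.04},
    {"claw": 0.1,"dx": -8.3,"dy": 0,"dz": 6.5,"turn": -0.08},
    {"claw": 0.1,"dx": -11.5,"dy": 0,"dz": 9.3,"turn": -0.11},
    {"claw": 0.1,"dx": -14.7,"dy": 0,"dz": 12.1,"turn": -0.14},
    {"claw": 0.1,"dx": -17.2,"dy": 0,"dz": 14,"turn": -0.16},
    {"claw": 0.1,"dx": -19.5,"dy": 0,"dz": 15.6,"turn": -0.18},
    {"claw": 0.1,"dx": -19.5,"dy": 0,"dz": 15.6,"turn": -0.18},
  ],
)

```text
time: 17.82
tcp_pos: [0.5343, -0.0851, 0.0854]
orientation: [[0.637, 0.007, -0.771], [0.771, 0.003, 0.637], [0.007, -1.0, -0.003]]
wrist_force: [6.7, 5.0, 2.6]
width: 0.197
```

```bash
python3 -c "
from h import *
arm()"
```

```text
r 0.0857 th 1.550 0.1970342190240945 [6.69595876 5.02068364 2.5944676 ]
```

>>> jog_arm(
  increments=[
    {"claw": 0.1,"dx": -0.7,"dy": 0,"dz": 0.7,"turn": 0},
    {"claw": 0.1,"dx": -1.4,"dy": 0,"dz": 1.4,"turn": 0},
    {"claw": 0.1,"dx": -2.1,"dy": 0,"dz": 2.1,"turn": 0},
    {"claw": 0.1,"dx": -2.1,"dy": 0,"dz": 2.1,"turn": 0},
  ],
)

```text
time: 18.15
tcp_pos: [0.5341, -0.0851, 0.0856]
orientation: [[0.638, 0.011, -0.77], [0.77, 0.005, 0.638], [0.011, -1.0, -0.005]]
wrist_force: [16.4, 5.6, -7.2]
width: 0.199
```

```bash
python3 -c "
from h import *
arm()"
```

```text
r 0.0858 th 1.551 0.19921602873407335 [16.38525143  5.63940189 -7.1804848 ]
```

>>> jog_arm(
  increments=[
    {"claw": 0.45,"dx": 0,"dy": 0,"dz": 0,"turn": 0},
    {"claw": 0.45,"dx": 0,"dy": 0,"dz": 0,"turn": 0},
    {"claw": 0.45,"dx": 0,"dy": 0,"dz": 0,"turn": 0},
    {"claw": 0.45,"dx": 0,"dy": -20,"dz": 0,"turn": 0},
    {"claw": 0.45,"dx": 0,"dy": -60,"dz": 0,"turn": 0},
    {"claw": 0.45,"dx": 0,"dy": -95,"dz": 0,"turn": 0.12},
    {"claw": 0.45,"dx": 0,"dy": -95,"dz": 0,"turn": 0.24},
    {"claw": 0.45,"dx": 0,"dy": -95,"dz": 0,"turn": 0.36},
    {"claw": 0.45,"dx": 0,"dy": -95,"dz": 0,"turn": 0.48},
    {"claw": 0.45,"dx": 0,"dy": -95,"dz": 0,"turn": 0.6},
    {"claw": 0.45,"dx": 0,"dy": -95,"dz": 0,"turn": 0.72},
    {"claw": 0.45,"dx": 0,"dy": -95,"dz": 0,"turn": 0.84},
  ],
)

```text
time: 19.15
tcp_pos: [0.5275, -0.0876, 0.179]
orientation: [[0.999, -0.001, -0.032], [0.032, -0.001, 0.999], [-0.001, -1.0, -0.0]]
wrist_force: [0.3, -0.8, 0.2]
width: 0.452
```

>>> jog_arm(
  increments=[
    {"claw": 0.45,"dx": 0,"dy": 0,"dz": 0,"turn": 1.4},
    {"claw": 0.45,"dx": 0,"dy": 0,"dz": 0,"turn": 1.4},
    {"claw": 0.45,"dx": 0,"dy": 0,"dz": 0,"turn": 1.4},
    {"claw": 0.45,"dx": 0,"dy": 0,"dz": 0,"turn": 1.4},
    {"claw": 0.45,"dx": 0,"dy": 0,"dz": 0,"turn": 1.4},
    {"claw": 0.45,"dx": 0,"dy": 0,"dz": 0,"turn": 1.4},
    {"claw": 0.45,"dx": 0,"dy": 0,"dz": 0,"turn": 1.4},
    {"claw": 0.45,"dx": 0,"dy": 0,"dz": 0,"turn": 1.4},
    {"claw": 0.45,"dx": 0,"dy": 0,"dz": 0,"turn": 1.4},
    {"claw": 0.45,"dx": 0,"dy": 0,"dz": 0,"turn": 1.4},
    {"claw": 0.45,"dx": 0,"dy": 0,"dz": 0,"turn": 1.4},
    {"claw": 0.45,"dx": 0,"dy": 0,"dz": 0,"turn": 1.4},
  ],
)

```text
time: 20.15
tcp_pos: [0.5277, -0.0872, 0.1791]
orientation: [[0.202, -0.001, 0.979], [-0.979, -0.0, 0.202], [0.0, -1.0, -0.001]]
wrist_force: [0.1, 0.2, -0.7]
width: 0.447
```

```bash
python3 - <<'E'
from h import *
go(.494,-.2385,.18,-.413);go(.494,-.2385,.064,-.413)
s=snap('wrist','dial.png');f=s['frame'];print(proj(s,[[.494,-.2385,.091],[.494,-.2385,.047]]))
# white plate
hsv=cv2.cvtColor(f,cv2.COLOR_BGR2HSV)
E
```

```text
go dx 141.3 dy -0.8 dz -63.6 turn 0.617 t=20.15 q7 -0.13
go dx 141.3 dy 115.2 dz -63.5 turn 0.617 t=20.15 q7 -0.13
[[196.76080703 324.36156257]
 [204.64748585 295.24877075]]
```

>>> jog_arm(
  increments=[
    {"claw": 0.45,"dx": 35,"dy": 0,"dz": -16,"turn": 0.617},
    {"claw": 0.45,"dx": 70,"dy": 0,"dz": -32,"turn": 0.617},
    {"claw": 0.45,"dx": 105,"dy": 0,"dz": -48,"turn": 0.617},
    {"claw": 0.45,"dx": 141,"dy": 0,"dz": -63.5,"turn": 0.617},
    {"claw": 0.45,"dx": 141,"dy": 0,"dz": -63.5,"turn": 0.617},
    {"claw": 0.45,"dx": 141,"dy": 20,"dz": -63.5,"turn": 0.617},
    {"claw": 0.45,"dx": 141,"dy": 50,"dz": -63.5,"turn": 0.617},
    {"claw": 0.45,"dx": 141,"dy": 75,"dz": -63.5,"turn": 0.617},
    {"claw": 0.45,"dx": 141,"dy": 100,"dz": -63.5,"turn": 0.617},
    {"claw": 0.45,"dx": 141,"dy": 114,"dz": -63.5,"turn": 0.617},
    {"claw": 0.45,"dx": 141,"dy": 114,"dz": -63.5,"turn": 0.617},
    {"claw": 0.45,"dx": 141,"dy": 114,"dz": -63.5,"turn": 0.617},
  ],
)

```text
time: 21.2
tcp_pos: [0.495, -0.238, 0.0645]
orientation: [[-0.394, -0.002, 0.919], [-0.919, 0.001, -0.394], [-0.0, -1.0, -0.002]]
wrist_force: [0.3, -0.2, 0.5]
width: 0.45
```

```bash
python3 - <<'E'
from h import *
print(readout.get_state()['tcp_pos'])
go(.494,-.2385,.065,-.413)
E
```

```text
[ 0.49498418 -0.23801187  0.06446514]
go dx 0.8 dy -0.5 dz -0.7 turn 0.009 t=21.20 q7 -0.43
```

>>> jog_arm(
  increments=[
    {"claw": 0.05,"dx": 0,"dy": 0,"dz": 0,"turn": 0},
    {"claw": 0.05,"dx": 0,"dy": 0,"dz": 0,"turn": 0},
    {"claw": 0.05,"dx": 0,"dy": 0,"dz": 0,"turn": 0},
    {"claw": 0.05,"dx": 0,"dy": 0,"dz": 0,"turn": 0},
    {"claw": 0.05,"dx": 0,"dy": 0,"dz": 0,"turn": 0},
  ],
  grip_force=40,
)

```text
time: 21.62
tcp_pos: [0.4952, -0.2383, 0.0663]
orientation: [[-0.395, 0.0, 0.918], [-0.918, -0.001, -0.395], [0.0, -1.0, 0.0]]
wrist_force: [-3.5, 1.5, 6.1]
width: 0.141
```

>>> jog_arm(
  increments=[
    {"claw": 0.05,"dx": 0,"dy": 0,"dz": 0,"turn": 0.12},
    {"claw": 0.05,"dx": 0,"dy": 0,"dz": 0,"turn": 0.24},
    {"claw": 0.05,"dx": 0,"dy": 0,"dz": 0,"turn": 0.36},
    {"claw": 0.05,"dx": 0,"dy": 0,"dz": 0,"turn": 0.48},
    {"claw": 0.05,"dx": 0,"dy": 0,"dz": 0,"turn": 0.6},
    {"claw": 0.05,"dx": 0,"dy": 0,"dz": 0,"turn": 0.7},
  ],
)

```text
time: 22.12
tcp_pos: [0.4957, -0.2389, 0.0663]
orientation: [[-0.897, 0.001, 0.442], [-0.442, -0.001, -0.897], [-0.001, -1.0, 0.001]]
wrist_force: [-1.3, -0.0, 5.1]
width: 0.145
```

>>> jog_arm(
  increments=[
    {"claw": 0.05,"dx": 0,"dy": 0,"dz": 0,"turn": 0.12},
    {"claw": 0.05,"dx": 0,"dy": 0,"dz": 0,"turn": 0.24},
    {"claw": 0.05,"dx": 0,"dy": 0,"dz": 0,"turn": 0.36},
    {"claw": 0.05,"dx": 0,"dy": 0,"dz": 0,"turn": 0.48},
    {"claw": 0.05,"dx": 0,"dy": 0,"dz": 0,"turn": 0.6},
    {"claw": 0.05,"dx": 0,"dy": 0,"dz": 0,"turn": 0.7},
    {"claw": 0.05,"dx": 0,"dy": 0,"dz": 0,"turn": 0.7},
    {"claw": 0.05,"dx": 0,"dy": 0,"dz": 0,"turn": 0.7},
  ],
)

```text
time: 22.78
tcp_pos: [0.4958, -0.2396, 0.0663]
orientation: [[-0.972, 0.002, -0.234], [0.234, -0.002, -0.972], [-0.002, -1.0, 0.001]]
wrist_force: [-2.3, -4.3, 5.8]
width: 0.143
```

```bash
python3 - <<'E'
from h import *
st=readout.get_state();R=st['orientation'];print(np.arctan2(R[1,2],R[0,2]),st['wrist_torque'],st['width'],st['q'][6],'target',1.158-1.4-1.571)
E
```

```text
-1.8074671446936805 [-1.08238319  0.57483135 -0.00393117] 0.14285578911030195 -1.300682397554369 target -1.813
```

>>> jog_arm(
  increments=[
    {"claw": 0.45,"dx": 0,"dy": 0,"dz": 0,"turn": 0},
    {"claw": 0.45,"dx": 0,"dy": 0,"dz": 0,"turn": 0},
    {"claw": 0.45,"dx": 0,"dy": 0,"dz": 0,"turn": 0},
    {"claw": 0.45,"dx": 0,"dy": -20,"dz": 0,"turn": 0},
    {"claw": 0.45,"dx": 0,"dy": -60,"dz": 0,"turn": 0},
    {"claw": 0.45,"dx": 0,"dy": -100,"dz": 0,"turn": 0},
    {"claw": 0.45,"dx": 20,"dy": -140,"dz": 0,"turn": 0},
    {"claw": 0.45,"dx": 40,"dy": -165,"dz": 20,"turn": 0},
    {"claw": 0.45,"dx": 40,"dy": -165,"dz": 40,"turn": 0},
    {"claw": 0.45,"dx": 40,"dy": -165,"dz": 40,"turn": 0},
    {"claw": 0.45,"dx": 40,"dy": -165,"dz": 40,"turn": 0},
  ],
)

```text
time: 23.7
tcp_pos: [0.4471, -0.2685, 0.2306]
orientation: [[-0.972, 0.001, -0.235], [0.235, -0.0, -0.972], [-0.001, -1.0, 0.0]]
wrist_force: [0.0, 0.3, -1.0]
width: 0.448
```

```bash
python3 - <<'E'
from h import *
s=snap('wrist','fin_w.png');a=snap('scene');b=snap('side')
print(readout.get_state()['tcp_pos'],proj(s,[.494,-.2385,.047]))
z=lambda i,u,v,w,h,W,H:cv2.resize(i['frame'][v:v+h,u:u+w],(W,H),interpolation=cv2.INTER_CUBIC)
cv2.imwrite('pics/fin.png',np.vstack([np.hstack([z(s,56,0,400,300,400,300),z(a,145,175,140,105,400,300)]),np.hstack([z(b,212,145,100,75,400,300),z(b,130,120,240,180,400,300)])]))
E
```

```text
[ 0.44753168 -0.26688226  0.22930823] [[223.74979503 134.19827166]]
```

View pics/fin.png

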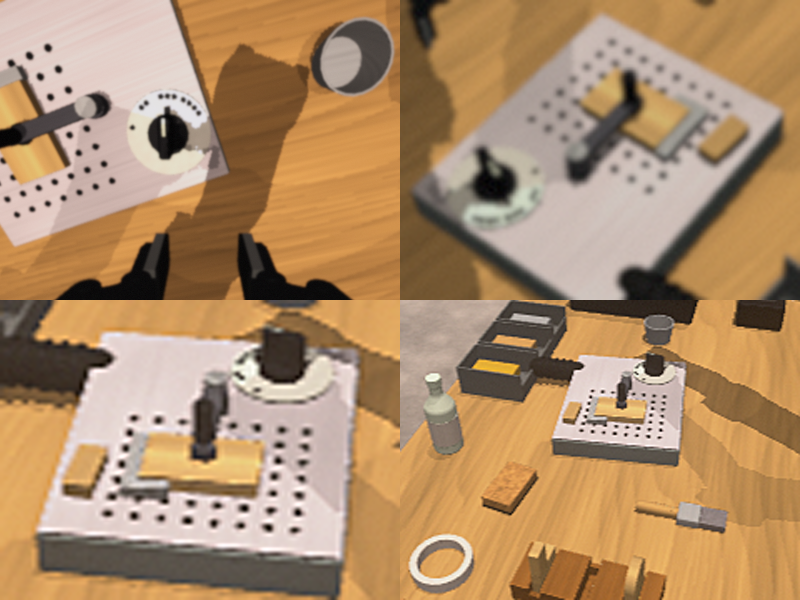

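```bash
python3 -c "
from h import *
print(job_done(), readout.get_state()['time'])"
```

```text
the job is handed in; nothing more can be done
the job is handed in; nothing more can be done
```

The job is done and handed in at about 24 s on the robot's clock, well under the 66 s limit.

- **Board:** I lifted the plain board from the middle slot, stood it on its end on the bench and tipped it flat. I then let go and picked it up again across its 60 mm width. I set it on the deck and pushed it first against the side stop, then the far stop. Contact showed at about 6 N and 15 N, and a close picture afterwards showed no gap at either stop.
- **Hold-down:** I swung the arm by its handle until it would move no further. The last push moved it no further and the wrist force along the push rose to about 16 N. The angle worked out from my position estimates was 1.55 rad against the nominal 1.57, and I put that difference down to calibration. The arm was already at about 0.35 rad when I started, not at the parked angle of 0.
- **Selector:** I turned it 1.4 rad clockwise. It ended 0.006 rad from the expected angle for the three dots, with almost no torque left about its axis.

The final pictures showed:
- the board in the corner and the arm over its middle;
- the pointer at the three dots;
- the offcut, sanding block, brush, tape and tin undisturbed;
- the other two boards still in the rack.

The gripper was open and clear of everything. No check failed.

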